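# Knock the jammed rack adapter out of the sampler rail

## Task

The grey plastic rack adapter is jammed under the steel jaws of the aluminium slide rail. Pick up the white tapping block and, with it, knock the adapter sideways along the rail until it is completely clear of the jaws, in the open bay (do not touch the adapter with the gripper before it is clear); then stand the block back on the bench, lift the adapter out of the rail and stand it upright in the shallow white tray.

Things in the scene. Friction and masses are not known exactly. Their poses are not given: they have to be found in the camera images.
- rail: Fixed aluminium rail, plate 215 x 92 mm, top z 8 mm. Origin on the bench amid the jaws; x runs along it from jaws to bay: the way to knock. Steel jaws at x -25..25, lips (top z 26) over the adapter's foot, 34 mm gap: it cannot be lifted there; a spring shoe in one jaw makes sliding take about 10 N. Open bay to the end stop at x 118 (top z 22); guides top z 16, 64 mm apart. Bare plate at x < -25.
- adapter: Grey plastic upside-down T, 130 g: foot 60 (x) x 48 x 10 mm high, on it a body 50 (x) x 26 mm (y), top at z 55. Origin: centre of the foot's underside, x along the rail's x. Starts on the rail plate within 8 mm of the rail's origin; strike the body's end (25 mm behind its origin) above the jaws. Clear of the jaws beyond rail x 55, meets the stop at x 88. A smaller spare (32 mm high) is not used.
- block: White plastic tapping block, upright, 40 mm (x) by 30 mm (y) by 80 mm high, 120 g, standing loose on the bench. Origin: centre of its underside, z up. Take it across its 30 mm width.
- tray: Shallow white plastic tray fixed on the bench, 150 mm (x) by 120 mm (y) outside, walls 5 mm thick and 22 mm high, inner floor at z = 5 mm. Origin: centre of its underside, z up. Block and tray stand on opposite sides of the rail, either way round.

How it is judged (in metres and radians):
On the way, in this order (a step that is already met when the one before it is completed fails the run):
1. the held block presses on the adapter while this is still in the jaws (contact force between the fingers and block above 1 N and contact force between block and adapter above 1 N and x of adapter in the frame of rail below 0.05 m), for 0.05 s.
2. the adapter stands in the rail's bay, completely clear of the jaws (x of adapter in the frame of rail between 0.055 and 0.095 m and z of adapter in the frame of rail below 0.013 m and angle between adapter's own z axis and vertical below 0.2 rad), for 0.1 s.
3. the fingers lift the adapter out of the rail (contact force between the fingers and adapter above 1 N and z of adapter in the frame of rail above 0.03 m), for 0.1 s.
At the end, for the whole second after the job is handed in: The adapter stands on the tray's floor, upright within 10 degrees, inside the walls and at rest; the block stands on the bench itself (not on the rail or in the tray), upright within 10 degrees and at rest (x of adapter in the frame of tray between -0.055 and 0.055 m and y of adapter in the frame of tray between -0.05 and 0.05 m and z of adapter in the frame of tray below 0.009 m and angle between each of adapter, block's own z axis and vertical below 0.17 rad and linear speed of each of adapter, block below 0.02 m/s and height (world z) of block below 0.004 m); the robot touches nothing.
It fails at once if the gripper touches the adapter before it is clear of the jaws (x of adapter in the frame of rail below 0.052 m and z of adapter in the frame of rail below 0.02 m and horizontal distance between adapter and rail below 0.052 m and contact force between any of the fingers, the arm and adapter above 0.5 N).
It also fails if it takes over 72 s, if anything falls off the work surface, if the arm or the gripper's body presses on something with over 40 N, if the wrist force passes 120 N, or if a joint passes its speed limit or range.

## Robot

A 6-joint arm with a two-finger parallel gripper is mounted at the origin on the work surface. World frame = base frame: x ahead of the robot, y to its left, z up, the work surface at z = 0. Lengths are in mm, angles in rad, forces in N, time in s.
With the tool pointing down it reaches from about 275 to 850 mm from the base axis. Payload 19 kg.
Tool frame: the origin (TCP) lies on the centre line of the jaws, within the pads' length; the fingertips stand 17 mm ahead of it and the grasp point (between the pads) lies 2 mm behind it; z points along the fingers, y is the line along which they close (so a half turn about z gives the same grasp; the last joint's range is limited). The gripper opens to 85 mm and grips with 20 to 120 N. Pads are 22 mm wide; open, the fingers measure 114 mm over their backs; the gripper's body (76 mm by 85 mm) begins 54 mm behind the grasp point. The pads swing forward as they close: fully open they stand 13 mm farther back than shut.
Start: joints at [-1.362, 0.15, 1.437, -0, 1.554, -0.134], TCP at [193.246, -541.524, 248.267] pointing down, gripper open.
Joint ranges: [-2.8, 2.8], [-0.68, 2.1], [0.12, 2.68], [-1.39, 4.53], [0.16, 2.79], [-2.81, 2.81]. Speed limits (rad/s): [1.89, 1.89, 2.22, 3.01, 3.01, 3.01].

## Interface

Orientations are given as a unit quaternion [x, y, z, w].
In Python, from workcell import arm, viewer gives the robot as it stands.
- The arm moves only by the tool arm_command, never from a script. Its argument "increments" is a list of rows, each an object with "xyz": the shift along the world's x, y, z in cm, a list of three; "spin": the turn about the world's z in rad. A call has 1 to 5 rows; each row shifts and turns the commanded pose from where the row before left it; what a row does not reach is not made up. A row lasts 1/10 s, in which the tool goes at most 50 mm and 8.59 degrees, less where a joint would pass 70% of its speed; a pose out of reach is approached as far as the arm can. A call with a gripper value outside its range is refused whole. "jaw" is the closure, from -1 (fully open) to 1 (shut), so that 0 is half open, set as the call begins (left out, the last holds). The fingers move at their own pace and stop on an object; "force" is the grip in N (left out, the last holds). Time passes only in rows, so rows that do not move let the fingers close. It gives the time, the measured TCP pose, the force, the opening and the grip force at its end, in the units of the state.
- arm.get_state(): the state, without advancing time (a new reading comes with each control period).
- viewer.camera(name): name is "scene" or "top" or "wrist"; returns a dict with "img" (384x512x3 uint8, red, green, blue), "range_z" (384x512 float32, mm along the optical axis (not along the pixel's ray), 0 where there is no reading), "fx", "fy", "cx", "cy" (pixels), "k1" (the pictures are not rectified: a ray, as slopes to the right and down, at radius r is drawn at 1 + k1 r^2 times it, then the intrinsics apply), "rvec" (rotation vector, rad) and "tvec" (3), from world to camera coordinates, as OpenCV has them; the wrist camera has in their place "tool_from_camera" (4x4, takes a point from camera to tool coordinates, whose origin is the TCP and whose axes are the flange's). Camera axes: x right, y down, z forward; pixel columns grow to the right and rows downward; lengths in mm; the calibration is good to about 2 mm. A picture is of the moment at which its call begins: read the wrist's pose just before it.
- arm.finish_job(): hands the job in; it is judged then, once.
The state is a dict: "time": time; "joint_pos": joint angles; "dq": joint speeds; "joint_efforts": joint torques, N m; "position": TCP position; "eef_rot": TCP orientation; "ft_force": force on the tool from outside, world axes, zero at the start; "wrist_torque": the same for the moment, N m; "gripper_width": opening from 0.0 (shut) to 1.0 (fully open); "grip_force": force on a finger pad.
Only numpy, scipy, OpenCV 4.12 (cv2) and the standard library are available. Lean on these libraries where they do the work, as an engineer would, in place of code of your own. Each camera call takes 0.05 s, during which the arm holds its last target. There are 200 camera calls.

## Working session

There is one attempt and no reset: what is moved stays moved. The work goes in short steps, Python scripts to look and compute and a tool call to move; the robot and the scene stay as the last step left them, time stands still between calls to the robot, and variables do not carry over. Pictures are saved under pics/ and viewed, at most 10 in all, crops included, and the job is handed in when it is done.

Besides the shell and the picture viewer there is one more tool, called after "Call:" by a JSON object that holds its "method" and its "body", one argument or row to a line. arm_command: Moves the arm, as the interface text tells. Its arguments: {"type":"object","properties":{"increments":{"type":"array"},"jaw":{"type":"number"},"force":{"type":"number"}},"required":["increments"]}

```bash
mkdir -p pics; ls; cat > h.py <<'E'
import numpy as np,cv2
from workcell import arm,viewer
def cloud(c,T=None):
    z=c["range_z"].astype(float);h,w=z.shape
    u,v=np.meshgrid(np.arange(w),np.arange(h))
    a=(u-c["cx"])/c["fx"];b=(v-c["cy"])/c["fy"]
    x,y=a.copy(),b.copy()
    for _ in range(8):
        s=1+c["k1"]*(x*x+y*y);x,y=a/s,b/s
    P=np.stack([x*z,y*z,z],-1)
    if T is None:
        R=cv2.Rodrigues(np.array(c["rvec"],float))[0];t=np.array(c["tvec"],float).ravel()
        W=(P-t)@R
    else: W=P@T[:3,:3].T+T[:3,3]
    W[z==0]=np.nan
    return W
def save(c,n): cv2.imwrite("pics/"+n+".png",cv2.cvtColor(c["img"],cv2.COLOR_RGB2BGR))
E
python3 - <<'E'
from h import *
s=arm.get_state();print(s["time"],s["position"],s["eef_rot"],s["gripper_width"])
for n in("top","scene"):
    c=viewer.camera(n);save(c,n);W=cloud(c);np.savez("/tmp/"+n,W=W,img=c["img"])
    print(n,c["k1"],c["fx"],np.nanmin(W.reshape(-1,3),0),np.nanmax(W.reshape(-1,3),0))
t=cv2.imread("pics/top.png");cv2.imwrite("pics/top_s.png",t)
E
```

```text
pics
0.0 [ 193.21246816 -541.33672085  247.71824513] [ 9.85343452e-01  1.70581263e-01 -2.30845236e-05 -5.59897728e-04] 1.0039726361556487
top 0.005679154906247387 355.5344638791642 [   26.03048179 -1268.21032815  -766.07078331] [1694.96751651 1438.86596782  710.9419243 ]
scene -0.038607117769314206 419.26121556145927 [ -727.36253881 -2268.91841425  -765.65085576] [1411.19155843  618.93961699  465.84438029]
```

View pics/top.png

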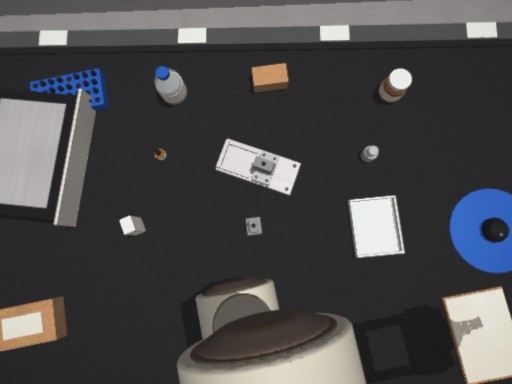

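View pics/scene.png

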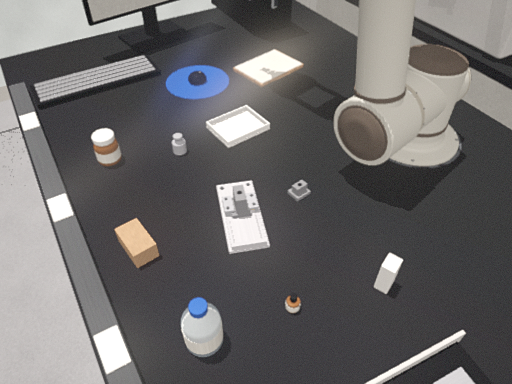

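Top view: rail at (258,166) with its jaws/adapter at (264,167) and the bay toward the left; block at (132,226), tray at (376,226), spare at (254,226). The scene view agrees: the bay points away from the tray side. Now I'll measure.

```bash
python3 - <<'E'
from h import *
d=np.load("/tmp/top.npz");W=d["W"];g=d["img"]
print("bench z",np.nanmedian(W[180:220,300:330,2]))
def comp(n,u0,u1,v0,v1,z0,z1,bright=0):
    w=W[v0:v1,u0:u1];im=g[v0:v1,u0:u1]
    m=(w[...,2]>z0)&(w[...,2]<z1)&(im.min(-1)>=bright)
    p=w[m]
    if len(p)<5: print(n,len(p));return
    r=cv2.minAreaRect(p[:,:2].astype(np.float32));print(n,len(p),"rect",np.round(r[0],1),np.round(r[1],1),round(r[2],1),"mean",p.mean(0).round(1),"z med",np.median(p[:,2]).round(1))
comp("rail",205,310,130,200,3,70)
comp("railbright",205,310,130,200,-5,15,120)
comp("adapter top",240,290,145,190,45,70)
comp("jaws",240,290,145,190,20,32)
comp("block top",110,155,205,245,70,95)
comp("tray all",340,412,186,265,8,35)
comp("tray b",340,412,186,265,-5,35,110)
comp("spare",240,270,210,240,22,40)
for v,u in((167,264),(160,230),(180,290),(226,132),(226,376)): print(v,u,W[v,u].round(1))
big=cv2.resize(cv2.cvtColor(g[130:205,205:315],cv2.COLOR_RGB2BGR),None,fx=7,fy=7,interpolation=cv2.INTER_CUBIC)
cv2.imwrite("pics/railcrop.png",big)
E
```

```text
bench z 0.15210297722692495
rail 2771 rect [598.6  17.2] [288.5 194.9] 89.4 mean [591.1  14.9  15.9] z med 9.2
railbright 1767 rect [594.2  13.5] [215.5  96.5] 70.4 mean [589.9   9.9   8.1] z med 8.1
adapter top 219 rect [587.3  -1.3] [49.8 27.1] 70.6 mean [585.9  -1.1  62.2] z med 63.1
jaws 329 rect [587.  -0.] [62.7 83.2] 69.9 mean [580.7  -4.7  26. ] z med 26.1
block top 209 rect [429.5 339.2] [40.7 30.6] 24.3 mean [428.9 338.   79.4] z med 79.9
tray all 647 rect [ 429. -294.] [149.8 121. ] 5.5 mean [ 428.3 -296.4   18. ] z med 20.2
tray b 2804 rect [ 429.3 -299.2] [155.7 131.1] 5.3 mean [ 428.1 -298.5    7.7] z med 5.4
spare 104 rect [429.6  25.8] [33.7 19.7] 7.3 mean [429.5  25.9  32.3] z med 32.5
167 264 [577.1  -3.7  63. ]
160 230 [609.5  90.5   7.8]
180 290 [552.7 -73.6   7.7]
226 132 [425.1 326.1  79.7]
226 376 [ 428.6 -299.7    2.5]
```

View pics/railcrop.png

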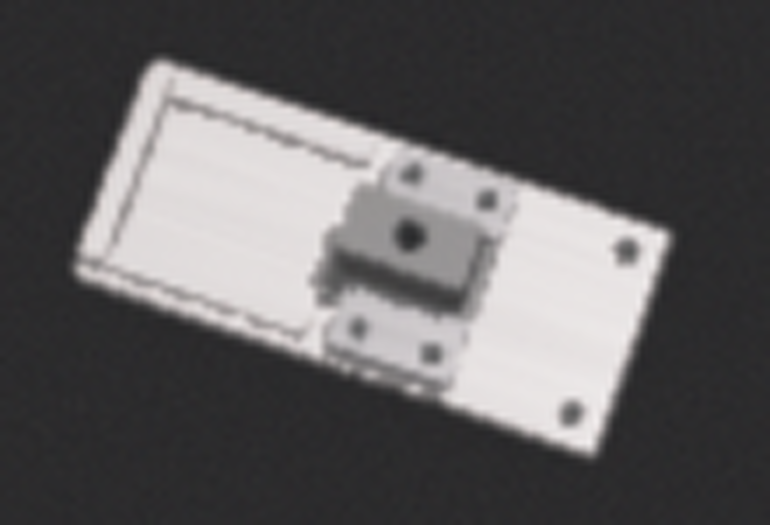

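Numbers fit the sizes given: adapter top at z 63 (8+55), centre (587,-1), rail direction +70.5°. Block centre is (429.5,339) with its x axis at 24.3°, tray centre (429,-294) at 5.5°. The tool's y axis is at -70.4° and needs -65.7°, so spin +0.08. Now moving to the block.

Call:
{"method": "arm_command", "body": {
  "increments": [
    {"xyz":[1.9,2.95,0],"spin":0.08},
    {"xyz":[1.9,2.95,0],"spin":0},
    {"xyz":[1.9,2.95,0],"spin":0},
    {"xyz":[1.9,2.95,0],"spin":0},
    {"xyz":[1.9,2.95,0],"spin":0}
  ],
  "jaw": -1
}}

```text
time: 0.6
position: [288.7, -392.7, 248.0]
eef_rot: [0.978, 0.21, -0.0, -0.0]
ft_force: [1.5, -0.3, 1.2]
gripper_width: 1.0
grip_force: 0.0
```

Call:
{"method": "arm_command", "body": {
  "increments": [
    {"xyz":[1.9,2.95,0],"spin":0},
    {"xyz":[1.9,2.95,0],"spin":0},
    {"xyz":[1.9,2.95,0],"spin":0},
    {"xyz":[1.9,2.95,0],"spin":0},
    {"xyz":[1.9,2.95,0],"spin":0}
  ]
}}

```text
time: 1.1
position: [383.7, -245.1, 248.1]
eef_rot: [0.978, 0.21, -0.0, -0.0]
ft_force: [0.5, -0.5, -0.1]
gripper_width: 1.001
grip_force: 0.0
```

Call:
{"method": "arm_command", "body": {
  "increments": [
    {"xyz":[1.9,2.95,0],"spin":0},
    {"xyz":[1.9,2.95,0],"spin":0},
    {"xyz":[1.9,2.95,0],"spin":0},
    {"xyz":[1.9,2.95,0],"spin":0},
    {"xyz":[1.9,2.95,0],"spin":0}
  ]
}}

```text
time: 1.6
position: [478.7, -97.6, 248.1]
eef_rot: [0.978, 0.21, -0.0, -0.0]
ft_force: [-0.4, -0.3, -0.3]
gripper_width: 0.996
grip_force: 0.0
```

Call:
{"method": "arm_command", "body": {
  "increments": [
    {"xyz":[-0.5,3.6,-0.5],"spin":0},
    {"xyz":[-0.5,3.6,-0.5],"spin":0},
    {"xyz":[-0.5,3.6,-0.5],"spin":0},
    {"xyz":[-0.5,3.6,-0.5],"spin":0},
    {"xyz":[-0.5,3.6,-0.5],"spin":0}
  ]
}}

```text
time: 2.1
position: [452.7, 82.4, 222.9]
eef_rot: [0.978, 0.21, -0.0, -0.0]
ft_force: [1.0, -0.6, -0.0]
gripper_width: 0.999
grip_force: 0.0
```

Call:
{"method": "arm_command", "body": {
  "increments": [
    {"xyz":[-0.5,3.6,-0.5],"spin":0},
    {"xyz":[-0.5,3.6,-0.5],"spin":0},
    {"xyz":[-0.5,3.6,-0.5],"spin":0},
    {"xyz":[-0.5,3.6,-0.5],"spin":0},
    {"xyz":[-0.5,3.6,-0.5],"spin":0}
  ]
}}

```text
time: 2.6
position: [427.6, 262.4, 197.9]
eef_rot: [0.978, 0.21, -0.0, -0.0]
ft_force: [0.9, -1.4, -0.3]
gripper_width: 0.998
grip_force: 0.0
```

Call:
{"method": "arm_command", "body": {
  "increments": [
    {"xyz":[0.1,3.8,-1],"spin":0},
    {"xyz":[0.1,3.9,-1],"spin":0},
    {"xyz":[0,0,-1],"spin":0},
    {"xyz":[0,0,0],"spin":0}
  ]
}}

```text
time: 3.0
position: [429.4, 338.1, 166.4]
eef_rot: [0.978, 0.211, -0.002, 0.001]
ft_force: [-0.1, -0.3, 0.7]
gripper_width: 0.998
grip_force: 0.0
```

```bash
cat >> h.py <<'E'
from scipy.spatial.transform import Rotation as Ro
def wristcloud(n=None):
    s=arm.get_state();c=viewer.camera("wrist")
    T=np.eye(4);T[:3,:3]=Ro.from_quat(s["eef_rot"]).as_matrix();T[:3,3]=s["position"]
    if n: save(c,n)
    return cloud(c,T@np.array(c["tool_from_camera"])),c,s
def rect(W,g,lo,hi,bright=0):
    m=np.all((W>np.array(lo))&(W<np.array(hi)),-1)&(g.min(-1)>=bright)
    p=W[m];r=cv2.minAreaRect(p[:,:2].astype(np.float32))
    return len(p),np.round(r[0],1),np.round(r[1],1),round(r[2],1),p.mean(0).round(1)
E
python3 - <<'E'
from h import *
W,c,s=wristcloud("w1");print(s["position"])
print(rect(W,c["img"],[380,290,74],[480,390,88]))
E
```

```text
[429.36369865 338.06274538 166.41442827]
(1779, array([429.8, 340. ]), array([40.1, 30. ]), 22.6, array([430.9, 340.3,  79.2]))
```

Call:
{"method": "arm_command", "body": {
  "increments": [
    {"xyz":[0,0.05,-3.9],"spin":-0.015},
    {"xyz":[0,0,-3.9],"spin":0},
    {"xyz":[0,0,-3.9],"spin":0},
    {"xyz":[0,0,0],"spin":0},
    {"xyz":[0,0,0],"spin":0}
  ]
}}

```text
time: 3.55
position: [430.8, 337.9, 52.6]
eef_rot: [0.979, 0.202, 0.0, -0.0]
ft_force: [0.7, -0.2, 1.0]
gripper_width: 1.0
grip_force: 0.0
```

Call:
{"method": "arm_command", "body": {
  "increments": [
    {"xyz":[0,0,0]},
    {"xyz":[0,0,0]},
    {"xyz":[0,0,0]},
    {"xyz":[0,0,0]},
    {"xyz":[0,0,0]}
  ],
  "jaw": 1,
  "force": 100
}}

```text
schema error: expected keys xyz, spin
```

Call:
{"method": "arm_command", "body": {
  "increments": [
    {"xyz":[0,0,0]},
    {"xyz":[0,0,0]},
    {"xyz":[0,0,0]},
    {"xyz":[0,0,0]},
    {"xyz":[0,0,0]}
  ]
}}

```text
schema error: expected keys xyz, spin
```

Call:
{"method": "arm_command", "body": {
  "increments": [
    {"xyz":[0,0,0],"spin":0},
    {"xyz":[0,0,0],"spin":0},
    {"xyz":[0,0,0],"spin":0},
    {"xyz":[0,0,0],"spin":0},
    {"xyz":[0,0,0],"spin":0}
  ],
  "jaw": 1,
  "force": 100
}}

```text
time: 4.05
position: [430.6, 338.7, 52.1]
eef_rot: [0.979, 0.203, 0.001, -0.0]
ft_force: [0.5, -0.6, 7.0]
gripper_width: 0.341
grip_force: 97.9
```

Call:
{"method": "arm_command", "body": {
  "increments": [
    {"xyz":[0,0,0],"spin":0},
    {"xyz":[0,0,0],"spin":0},
    {"xyz":[0,0,0],"spin":0},
    {"xyz":[0,0,0],"spin":0},
    {"xyz":[0,0,0],"spin":0}
  ]
}}

```text
time: 4.55
position: [430.6, 338.7, 52.1]
eef_rot: [0.979, 0.203, 0.001, -0.0]
ft_force: [-1.0, -0.7, 7.2]
gripper_width: 0.338
grip_force: 97.9
```

Block gripped (opening 0.34 ≈ 29 mm, TCP 52 mm above its base). I'll lift, turn it 0.82 rad to the rail direction and go to 75 mm behind the adapter.

Call:
{"method": "arm_command", "body": {
  "increments": [
    {"xyz":[0,0,2],"spin":0},
    {"xyz":[0,0,4.3],"spin":0},
    {"xyz":[0,0,4.5],"spin":0},
    {"xyz":[1.2,-3.74,0],"spin":0.08},
    {"xyz":[1.2,-3.74,0],"spin":0.08}
  ]
}}

```text
time: 5.05
position: [454.5, 263.5, 160.8]
eef_rot: [0.959, 0.283, 0.001, -0.0]
ft_force: [1.5, -0.2, -2.0]
gripper_width: 0.338
grip_force: 98.8
```

Call:
{"method": "arm_command", "body": {
  "increments": [
    {"xyz":[1.2,-3.74,0],"spin":0.083},
    {"xyz":[1.2,-3.74,0],"spin":0.083},
    {"xyz":[1.2,-3.74,0],"spin":0.083},
    {"xyz":[1.2,-3.74,0],"spin":0.083},
    {"xyz":[1.2,-3.74,0],"spin":0.083}
  ]
}}

```text
time: 5.55
position: [514.4, 75.1, 159.5]
eef_rot: [0.881, 0.473, 0.0, 0.0]
ft_force: [0.9, 0.4, -0.1]
gripper_width: 0.34
grip_force: 98.7
```

Call:
{"method": "arm_command", "body": {
  "increments": [
    {"xyz":[1.2,-3.74,0],"spin":0.083},
    {"xyz":[1.2,-3.74,0],"spin":0.083},
    {"xyz":[1.2,-3.74,0],"spin":0.083},
    {"xyz":[1.16,-3.7,0],"spin":0},
    {"xyz":[0,0,0],"spin":0}
  ]
}}

```text
time: 6.05
position: [562.6, -76.4, 159.1]
eef_rot: [0.817, 0.576, -0.0, 0.0]
ft_force: [-0.4, 0.9, -0.9]
gripper_width: 0.34
grip_force: 98.9
```

```bash
python3 - <<'E'
from h import *
s=arm.get_state();print(s["position"])
c=viewer.camera("top");save(c,"t2");W=cloud(c)
print(rect(W,c["img"],[540,-45,52],[640,40,70]))
# hidden? scene view too
c=viewer.camera("scene");save(c,"s2");W=cloud(c)
print(rect(W,c["img"],[540,-45,57],[640,40,70]))
print("block",rect(W,c["img"],[520,-120,105],[610,-30,145]))
W,c,s=wristcloud("w2")
for lo,hi in(([520,-120,100],[610,-20,125]),([540,-45,57],[640,40,70]),([520,-30,22],[660,30,29])):
    try: print("w",rect(W,c["img"],lo,hi))
    except Exception as e: print("none")
E
```

```text
[562.59595127 -76.37897863 159.0735728 ]
(102, array([582.9, -13.6]), array([23.5, 27.3]), 71.5, array([582.1, -13.4,  62.5]))
(190, array([ 5.884e+02, -1.000e-01]), array([53. , 26.1]), 70.3, array([589. ,   1.2,  62.5]))
block (162, array([573.5, -69.3]), array([23.2, 46.3]), 20.6, array([569.7, -58. , 126.3]))
w (336, array([568.6, -55.3]), array([ 2.2, 29.7]), 70.1, array([568.7, -54.9, 117.4]))
w (2357, array([588.4,  -0.9]), array([49.8, 26.1]), 70.7, array([ 5.886e+02, -2.000e-01,  6.240e+01]))
w (2907, array([585.7,  -5.6]), array([50.1, 82.5]), 70.6, array([583. ,  -2.1,  25.5]))
```

View pics/w2.png

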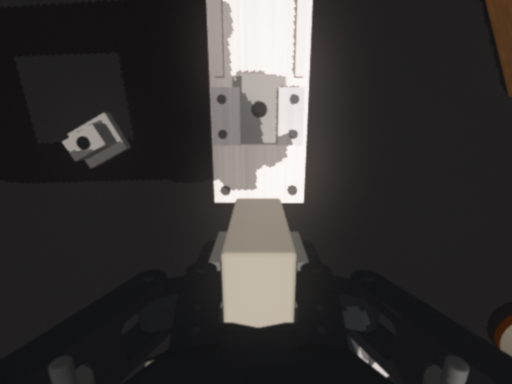

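Wrist view: the block is held square, its front edge centred near (258,200). The adapter body is at (258,110) between the jaws, bay straight ahead. Jaw rectangle 50x82 gives the rail origin as (585.7,-5.6), so the adapter is at rail x≈5 and there's a ~33 mm gap to it. I'll lower the block to bottom z≈31, then push along (0.334,0.943).

Call:
{"method": "arm_command", "body": {
  "increments": [
    {"xyz":[0,0,-3],"spin":0},
    {"xyz":[0,0,-3],"spin":0},
    {"xyz":[0,0,-1.5],"spin":0},
    {"xyz":[0,0,0],"spin":0},
    {"xyz":[0.33,0.94,0],"spin":0}
  ],
  "force": 120
}}

```text
time: 6.7
position: [565.5, -63.1, 85.3]
eef_rot: [0.816, 0.578, 0.0, 0.0]
ft_force: [0.6, 0.8, -0.3]
gripper_width: 0.335
grip_force: 118.4
```

Call:
{"method": "arm_command", "body": {
  "increments": [
    {"xyz":[0.33,0.94,0],"spin":0},
    {"xyz":[0.2,0.57,0],"spin":0},
    {"xyz":[0.2,0.57,0],"spin":0},
    {"xyz":[0.2,0.57,0],"spin":0},
    {"xyz":[0.2,0.57,0],"spin":0}
  ]
}}

```text
time: 7.2
position: [576.4, -32.3, 85.3]
eef_rot: [0.816, 0.578, -0.001, 0.001]
ft_force: [-9.7, -16.7, 9.3]
gripper_width: 0.336
grip_force: 119.7
```

Call:
{"method": "arm_command", "body": {
  "increments": [
    {"xyz":[0.2,0.57,0],"spin":0},
    {"xyz":[0.2,0.57,0],"spin":0},
    {"xyz":[0.2,0.57,0],"spin":0},
    {"xyz":[0.2,0.57,0],"spin":0},
    {"xyz":[0.2,0.57,0],"spin":0}
  ]
}}

```text
time: 7.7
position: [586.5, -3.8, 85.3]
eef_rot: [0.816, 0.578, -0.001, 0.001]
ft_force: [-6.2, -16.3, 8.4]
gripper_width: 0.334
grip_force: 119.7
```

```bash
python3 - <<'E'
from h import *
s=arm.get_state();print(s["position"],s["ft_force"])
c=viewer.camera("scene");save(c,"s3");W=cloud(c)
print(rect(W,c["img"],[560,-5,57],[660,100,70]))
W,c,s=wristcloud("w3")
print("w",rect(W,c["img"],[560,-5,57],[660,100,70]))
E
```

```text
[586.53323511  -3.77319424  85.30451693] [ -6.19041161 -16.27978761   8.36222597]
(235, array([601.5,  34.8]), array([57.9, 28. ]), 71.1, array([602. ,  36.6,  62.9]))
w (4797, array([601.6,  38.7]), array([51.9, 29.8]), 71.3, array([602.5,  39.1,  62.6]))
```

View pics/w3.png

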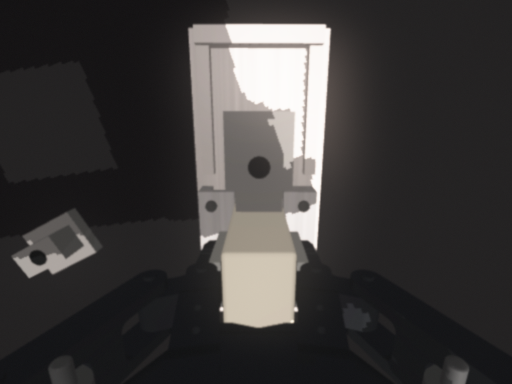

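The adapter (body near (258,165)) slides straight, now at rail x≈47 and upright. About 28 mm more, then back off and lift.

Call:
{"method": "arm_command", "body": {
  "increments": [
    {"xyz":[0.2,0.55,0],"spin":0},
    {"xyz":[0.2,0.55,0],"spin":0},
    {"xyz":[0.2,0.55,0],"spin":0},
    {"xyz":[0.18,0.5,0],"spin":0},
    {"xyz":[0.17,0.45,0],"spin":0}
  ]
}}

```text
time: 8.3
position: [596.1, 24.2, 84.2]
eef_rot: [0.816, 0.578, -0.0, -0.0]
ft_force: [0.8, -1.2, 1.0]
gripper_width: 0.336
grip_force: 118.7
```

Call:
{"method": "arm_command", "body": {
  "increments": [
    {"xyz":[0,0,0],"spin":0},
    {"xyz":[-0.33,-0.94,0],"spin":0},
    {"xyz":[-0.66,-1.88,0],"spin":0},
    {"xyz":[-0.33,-0.94,3],"spin":0},
    {"xyz":[0,0,4],"spin":0}
  ]
}}

```text
time: 8.8
position: [581.1, -15.7, 153.3]
eef_rot: [0.817, 0.577, -0.002, -0.001]
ft_force: [1.3, 0.1, -0.7]
gripper_width: 0.338
grip_force: 118.6
```

```bash
python3 - <<'E'
from h import *
W,c,s=wristcloud("w4");print(s["position"])
print("w",rect(W,c["img"],[560,15,57],[660,130,70]))
print("jaws",rect(W,c["img"],[520,-60,22],[660,30,29]))
E
```

```text
[581.12435148 -15.72807441 153.29940162]
w (2641, array([612.1,  66.8]), array([50.6, 26.1]), 70.8, array([612.3,  67.4,  62.4]))
jaws (2613, array([585.7,  -5.9]), array([50.4, 82.2]), 70.3, array([586.2,  -4. ,  25.5]))
```

Adapter at rail x≈77, upright and clear. Now the block goes onto free bench around (450,150).

Call:
{"method": "arm_command", "body": {
  "increments": [
    {"xyz":[-2.6,3.3,0],"spin":0},
    {"xyz":[-2.6,3.3,0],"spin":0},
    {"xyz":[-2.6,3.3,0],"spin":0},
    {"xyz":[-2.6,3.3,0],"spin":0},
    {"xyz":[-2.6,3.3,0],"spin":0}
  ]
}}

```text
time: 9.35
position: [451.5, 151.4, 154.2]
eef_rot: [0.816, 0.577, 0.0, 0.0]
ft_force: [0.7, 1.0, -1.3]
gripper_width: 0.336
grip_force: 118.9
```

Call:
{"method": "arm_command", "body": {
  "increments": [
    {"xyz":[0,0,-4],"spin":0},
    {"xyz":[0,0,-3.5],"spin":0},
    {"xyz":[0,0,-1.5],"spin":0},
    {"xyz":[0,0,-0.5],"spin":0},
    {"xyz":[0,0,0],"spin":0}
  ]
}}

```text
time: 9.85
position: [452.7, 150.6, 59.2]
eef_rot: [0.816, 0.578, -0.0, -0.0]
ft_force: [0.2, -0.1, -0.3]
gripper_width: 0.335
grip_force: 119.0
```

Call:
{"method": "arm_command", "body": {
  "increments": [
    {"xyz":[0,0,-0.3],"spin":0},
    {"xyz":[0,0,-0.2],"spin":0},
    {"xyz":[0,0,-0.1],"spin":0},
    {"xyz":[0,0,-0.1],"spin":0},
    {"xyz":[0,0,0],"spin":0}
  ]
}}

```text
time: 10.35
position: [452.8, 151.0, 52.3]
eef_rot: [0.816, 0.578, 0.0, -0.0]
ft_force: [-0.1, 0.2, -0.7]
gripper_width: 0.335
grip_force: 119.0
```

Call:
{"method": "arm_command", "body": {
  "increments": [
    {"xyz":[0,0,-0.05],"spin":0},
    {"xyz":[0,0,-0.05],"spin":0},
    {"xyz":[0,0,0],"spin":0}
  ]
}}

```text
time: 10.65
position: [452.9, 151.1, 52.1]
eef_rot: [0.816, 0.578, 0.0, 0.0]
ft_force: [-7.1, -1.1, 16.0]
gripper_width: 0.333
grip_force: 121.1
```

Call:
{"method": "arm_command", "body": {
  "increments": [
    {"xyz":[0,0,0.05],"spin":0},
    {"xyz":[0,0,0],"spin":0},
    {"xyz":[0,0,0],"spin":0},
    {"xyz":[0,0,0],"spin":0},
    {"xyz":[0,0,0],"spin":0}
  ],
  "jaw": -1,
  "force": 50
}}

```text
time: 11.15
position: [452.7, 150.9, 51.7]
eef_rot: [0.816, 0.578, -0.0, -0.0]
ft_force: [0.0, 0.0, 1.1]
gripper_width: 1.001
grip_force: 0.0
```

Call:
{"method": "arm_command", "body": {
  "increments": [
    {"xyz":[0,0,1],"spin":0},
    {"xyz":[0,0,3],"spin":0},
    {"xyz":[0,0,4],"spin":0},
    {"xyz":[0,0,4],"spin":0},
    {"xyz":[0,0,0],"spin":0}
  ]
}}

```text
time: 11.65
position: [454.6, 151.3, 177.7]
eef_rot: [0.816, 0.578, 0.004, 0.002]
ft_force: [0.2, -0.0, -0.9]
gripper_width: 1.0
grip_force: 0.0
```

```bash
python3 - <<'E'
from h import *
W,c,s=wristcloud("w5");print(s["position"],s["ft_force"])
print("block top",rect(W,c["img"],[400,100,70],[510,210,95]))
print("adapter",rect(W,c["img"],[560,15,57],[660,130,70]))
c=viewer.camera("top");W=cloud(c);print("adapter top",rect(W,c["img"],[560,15,57],[660,130,70]))
E
```

```text
[454.59850648 151.34231502 177.67444013] [ 0.17431257 -0.01324312 -0.92707924]
block top (1657, array([453.3, 150.9]), array([40. , 29.7]), 71.3, array([453.9, 152. ,  79.1]))
adapter (1547, array([611.9,  67.1]), array([50.1, 27.4]), 70.3, array([611. ,  69. ,  61.9]))
adapter top (197, array([610.8,  66.5]), array([49.7, 26.2]), 70.0, array([610.3,  66.4,  63.1]))
```

Block stands upright on the bench at (453,151), top z≈79. Next the adapter at (611.8,66.8).

Call:
{"method": "arm_command", "body": {
  "increments": [
    {"xyz":[3.95,-2.1,0],"spin":0},
    {"xyz":[3.95,-2.1,0],"spin":0},
    {"xyz":[3.95,-2.1,0],"spin":0},
    {"xyz":[3.95,-2.1,0],"spin":0},
    {"xyz":[0,0,0],"spin":0}
  ]
}}

```text
time: 12.25
position: [613.4, 64.3, 169.3]
eef_rot: [0.817, 0.577, -0.001, -0.001]
ft_force: [0.7, 0.3, -1.6]
gripper_width: 1.002
grip_force: 0.0
```

Call:
{"method": "arm_command", "body": {
  "increments": [
    {"xyz":[0,0,0],"spin":0}
  ]
}}

```text
time: 12.35
position: [610.5, 66.5, 170.0]
eef_rot: [0.817, 0.577, -0.001, -0.001]
ft_force: [-0.1, -0.3, -0.4]
gripper_width: 1.001
grip_force: 0.0
```

```bash
python3 - <<'E'
from h import *
W,c,s=wristcloud("w6");print(s["position"],s["eef_rot"])
print("adapter",rect(W,c["img"],[560,15,57],[660,130,70]))
E
```

```text
[610.50961231  66.49936048 170.04061443] [ 0.81655569  0.57726445 -0.0012403  -0.00101558]
adapter (1695, array([612. ,  66.3]), array([50.7, 25.9]), 70.3, array([612.3,  67.5,  62.3]))
```

Call:
{"method": "arm_command", "body": {
  "increments": [
    {"xyz":[0.1,0,-4],"spin":0},
    {"xyz":[0,0,-4],"spin":0},
    {"xyz":[0,0,-3],"spin":0},
    {"xyz":[0,0,-1.2],"spin":0},
    {"xyz":[0,0,0],"spin":0}
  ]
}}

```text
time: 12.9
position: [610.6, 67.5, 48.9]
eef_rot: [0.816, 0.578, -0.001, -0.001]
ft_force: [0.1, -0.2, 0.6]
gripper_width: 1.0
grip_force: 0.0
```

Call:
{"method": "arm_command", "body": {
  "increments": [
    {"xyz":[0,0,0],"spin":0},
    {"xyz":[0,0,0],"spin":0},
    {"xyz":[0,0,0],"spin":0},
    {"xyz":[0,0,0],"spin":0},
    {"xyz":[0,0,0],"spin":0}
  ],
  "jaw": 1,
  "force": 50
}}

```text
time: 13.4
position: [612.2, 66.9, 50.7]
eef_rot: [0.816, 0.578, 0.001, 0.0]
ft_force: [-2.3, -0.1, 8.1]
gripper_width: 0.293
grip_force: 50.6
```

Call:
{"method": "arm_command", "body": {
  "increments": [
    {"xyz":[0,0,0],"spin":0},
    {"xyz":[0,0,0],"spin":0},
    {"xyz":[0,0,0],"spin":0}
  ]
}}

```text
time: 13.7
position: [612.2, 67.0, 50.7]
eef_rot: [0.816, 0.578, 0.001, 0.0]
ft_force: [-2.1, 0.2, 8.0]
gripper_width: 0.297
grip_force: 50.5
```

Call:
{"method": "arm_command", "body": {
  "increments": [
    {"xyz":[0,0,2],"spin":0},
    {"xyz":[0,0,2],"spin":0},
    {"xyz":[0,0,3],"spin":0},
    {"xyz":[0,0,3],"spin":0},
    {"xyz":[-0.9,-1.8,0],"spin":0}
  ]
}}

```text
time: 14.2
position: [604.6, 50.0, 154.1]
eef_rot: [0.816, 0.578, 0.003, 0.002]
ft_force: [0.2, -0.5, -2.8]
gripper_width: 0.296
grip_force: 49.6
```

Call:
{"method": "arm_command", "body": {
  "increments": [
    {"xyz":[-1.8,-3.6,0],"spin":0.055},
    {"xyz":[-1.8,-3.6,0],"spin":0.055},
    {"xyz":[-1.8,-3.6,0],"spin":0.055},
    {"xyz":[-1.8,-3.6,0],"spin":0.055},
    {"xyz":[-1.8,-3.6,0],"spin":0.055}
  ]
}}

```text
time: 14.7
position: [511.8, -132.2, 149.9]
eef_rot: [0.729, 0.685, -0.0, 0.0]
ft_force: [0.8, 0.0, -1.6]
gripper_width: 0.295
grip_force: 49.5
```

Call:
{"method": "arm_command", "body": {
  "increments": [
    {"xyz":[-1.8,-3.6,0],"spin":0.055},
    {"xyz":[-1.8,-3.6,0],"spin":0.055},
    {"xyz":[-1.8,-3.6,0],"spin":0.053},
    {"xyz":[-1.8,-3.6,0],"spin":0},
    {"xyz":[-1.1,-1.9,0],"spin":0}
  ]
}}

```text
time: 15.2
position: [428.3, -296.3, 149.9]
eef_rot: [0.672, 0.741, -0.0, 0.0]
ft_force: [1.1, 1.1, -1.0]
gripper_width: 0.298
grip_force: 49.4
```

Call:
{"method": "arm_command", "body": {
  "increments": [
    {"xyz":[0,0,0],"spin":0},
    {"xyz":[0,0,0],"spin":0}
  ]
}}

```text
time: 15.4
position: [429.5, -294.2, 149.7]
eef_rot: [0.672, 0.741, 0.0, -0.0]
ft_force: [1.3, 0.6, -1.6]
gripper_width: 0.298
grip_force: 49.4
```

```bash
python3 - <<'E'
from h import *
c=viewer.camera("scene");save(c,"s7")
W,c,s=wristcloud("w7");print(s["position"],s["eef_rot"])
cv2.imwrite("pics/both.png",np.hstack([cv2.resize(cv2.imread("pics/"+n+".png"),(400,300)) for n in("s7","w7")]))
E
```

```text
[ 429.85243429 -293.66466858  149.78586769] [ 6.71335323e-01  7.41153737e-01  1.00614336e-04 -1.04470543e-04]
```

View pics/both.png

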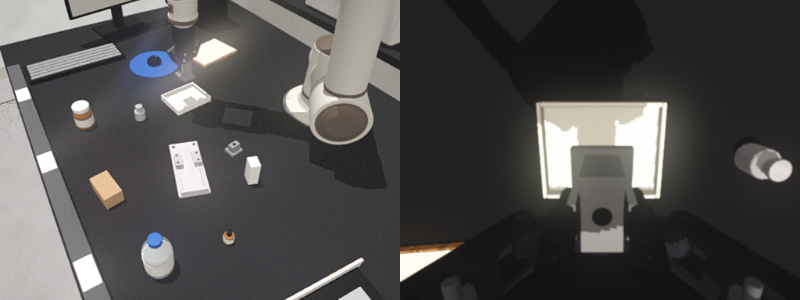

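The wrist half shows the adapter upright in the grip, with the tray (537–667, 102–198) square beneath it. The scene half shows the block standing at (253,170) and an empty rail. Lowering now.

Call:
{"method": "arm_command", "body": {
  "increments": [
    {"xyz":[0,0,-4],"spin":0},
    {"xyz":[0,0,-3.5],"spin":0},
    {"xyz":[0,0,-1.6],"spin":0},
    {"xyz":[0,0,-0.7],"spin":0},
    {"xyz":[0,0,0],"spin":0}
  ]
}}

```text
time: 16.0
position: [430.0, -293.3, 51.4]
eef_rot: [0.671, 0.742, -0.0, -0.001]
ft_force: [0.2, 1.3, -1.4]
gripper_width: 0.297
grip_force: 49.4
```

Call:
{"method": "arm_command", "body": {
  "increments": [
    {"xyz":[0,0,-0.1],"spin":0},
    {"xyz":[0,0,-0.1],"spin":0},
    {"xyz":[0,0,-0.1],"spin":0},
    {"xyz":[0,0,0],"spin":0}
  ]
}}

```text
time: 16.4
position: [429.9, -294.1, 49.1]
eef_rot: [0.671, 0.741, -0.0, 0.0]
ft_force: [-0.6, 0.3, -1.5]
gripper_width: 0.298
grip_force: 49.4
```

Call:
{"method": "arm_command", "body": {
  "increments": [
    {"xyz":[0,0,-0.1],"spin":0},
    {"xyz":[0,0,-0.05],"spin":0},
    {"xyz":[0,0,0],"spin":0},
    {"xyz":[0,0,0],"spin":0}
  ]
}}

```text
time: 16.8
position: [429.8, -294.2, 47.7]
eef_rot: [0.671, 0.741, -0.0, 0.0]
ft_force: [-2.2, 1.5, 5.2]
gripper_width: 0.3
grip_force: 50.4
```

Touching the floor at the expected height; release and rise.

Call:
{"method": "arm_command", "body": {
  "increments": [
    {"xyz":[0,0,0],"spin":0},
    {"xyz":[0,0,0],"spin":0},
    {"xyz":[0,0,0],"spin":0},
    {"xyz":[0,0,0],"spin":0},
    {"xyz":[0,0,0],"spin":0}
  ],
  "jaw": -1
}}

```text
time: 17.3
position: [429.8, -294.1, 47.3]
eef_rot: [0.671, 0.741, -0.0, -0.0]
ft_force: [-0.8, 0.0, -0.1]
gripper_width: 1.003
grip_force: 0.0
```

Call:
{"method": "arm_command", "body": {
  "increments": [
    {"xyz":[0,0,1],"spin":0},
    {"xyz":[0,0,3],"spin":0},
    {"xyz":[0,0,4],"spin":0},
    {"xyz":[0,0,4],"spin":0},
    {"xyz":[0,0,0],"spin":0}
  ]
}}

```text
time: 17.8
position: [431.2, -295.3, 173.4]
eef_rot: [0.671, 0.741, -0.0, 0.004]
ft_force: [-0.1, 0.7, -1.2]
gripper_width: 0.996
grip_force: 0.0
```

```bash
python3 - <<'E'
from h import *
W,c,s=wristcloud("w8");print(s["position"],s["ft_force"],s["gripper_width"])
print("adapter",rect(W,c["img"],[380,-350,52],[480,-240,70]))
c=viewer.camera("scene");W=cloud(c)
print("block",rect(W,c["img"],[410,110,70],[500,200,90]))
E
```

```text
[ 431.21642814 -295.31604647  173.37139175] [-0.0955942   0.74689974 -1.19811842] 0.9961241065682923
adapter (1608, array([ 431. , -294.7]), array([25.7, 50.4]), 5.0, array([ 430.8, -293.4,   59.3]))
block (220, array([455.3, 149.7]), array([42.9, 30.8]), 69.7, array([457.5, 152.3,  78.6]))
```

Adapter top at z≈60 (5+55), centred in the tray; block upright. Handing in.

```bash
python3 -c "
from h import *
print(arm.finish_job())"
```

```text
the job is handed in; nothing more can be done
None
```

I knocked the adapter clear of the jaws with the block, stood the block back on the bench and placed the adapter upright near the tray's centre; the job was handed in after about 18 s of the 72 s, and no verdict was shown.

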